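# Hold a spring clip open over the recipe card

### The job

First turn the swivelling recipe card so that its picture side squarely faces the front edge of the worktop. Then squeeze open the spring clip parked on the recipe box's tall divider, lift it off, and bring it down over the middle of the card's top edge so that a note can be slipped in: jaws gaping wide, one on each side with their tips well below the edge, and the clip not touching the card. Finish while still holding the clip squeezed open there; leave the mustard jar, timer and mug alone.

Things in the scene. Friction and masses are not known exactly. Their poses are not given: they have to be found in the camera images.
- card_top (a point): Middle of the top edge of the stiff white recipe card (110 mm wide, 4 thick, upright), 101 mm above the worktop. Axes turn with the card: x is its normal, pointing from the picture side (print of a round dish) to the plain back; y along the edge; z up. It can be pinched by its two faces from above; it turns about the vertical through this point.
- front_edge (a point): A point on the straight front edge of the worktop. Its x axis points level, away from the robot, square to the edge; it does not move. The card faces the front edge squarely when the x axes of card_top and front_edge are the same.
- divider_top (a point): Middle of the top edge of the tall upright white divider (130 wide, 4 thick, top 105 above the worktop) in the fixed wooden recipe box (100 x 150, 60 high). x is the divider's normal, y along its edge, z up. The clip is parked on this edge, within 30 of its middle.
- clip_pivot (a point): Pivot of the loose wooden spring clip (like a large clothes peg, about 92 mm tall, 32 wide, 80 g), on its centre line. Axes belong to the half with jaw_a: when parked z is up to the handles, y along the pivot pin and the divider, x across from jaw_a to jaw_b. Jaws reach 42 mm below the pivot, handles 50 mm above.
- jaw_a (a point): Lower end of the inner face of one jaw (the -x one), at mid width; 42 below the pivot when parked. Jaw tips are 9 thick and 14 tall, 32 wide. A cross bar closes the throat between the jaws 28 mm above the tips (14 below the pivot); parked, it sits on the divider's edge.
- jaw_b (a point): Lower end of the inner face of the other jaw, moving with the other half. jaw_a and jaw_b are 4 apart when parked on the divider and about 25 apart when the clip is fully squeezed.
- lever (a joint): Opening of the clip, rad: 0 as parked on the 4 mm divider, -0.09 shut on nothing, 0.5 fully squeezed (hard stop). Spring torque 0.12 N m at 0, 0.30 N m at 0.5: pinching near the handle tops takes about 3 to 8 N; pressing on against the stop with 20 N does no harm.
- stand: Fixed round wooden foot of the recipe stand, 110 mm across, 12 high; origin at the centre of its underside. On it turns a puck (72 across, 14 high) that carries the card, stiffly (0.05 N m); it stays where left. At the start the card is turned 0.3 to 1.3 rad anticlockwise (from above) from facing the front edge. The lowest 6 mm of card is in a 14 mm thick bar.
- box: Fixed wooden recipe box; origin at the centre of its underside, axes as divider_top.
- clip: The clip; origin at its pivot, axes as clip_pivot. The two handles are flat plates 30 mm wide that flare upward: 47 mm over their outer faces at the top when parked, 22 mm when fully squeezed (then upright and parallel). Pinching their upper halves together along x from above opens the jaws.
- mustard_jar: Glass mustard jar, 59 across, 103 tall; origin under its centre. Leave alone.
- timer: Round kitchen timer, 60 across, 48 tall; origin under its centre. Leave alone.
- mug: Mug, 92 x 128, 95 tall; origin under its centre. Leave alone.
Things that resemble listed ones, but are neither listed nor needed, are in the scene too. Of the things shaped like the clip, the wooden one is meant.

How it is judged:
On the way, in this order (a step that is already met when the one before it is completed fails the run):
1. the card squarely faces the front edge (within 0.14 rad) (angle between the x axis of card_top and the x axis of front_edge, either way round below 0.14 rad), for 0.2 s.
2. the clip is squeezed open in the fingers and off the box's divider (value of joint lever above 0.2 rad and contact force between clip and the fingers above 1 N and contact force between clip and box below 0.1 N and z of each of jaw_a, jaw_b in the frame of divider_top above 0.01 m), for 0.2 s.
At the end, for the whole second after the job is handed in: Card faces the front edge within 0.14 rad. Clip at rest in the fingers (over 2 N), open 0.28 rad or more, pressing on neither card nor box (under 0.5 N); jaw tips on either side, each 3.5 mm or more off the card mid plane, 8 mm or more below its top edge, within 25 mm of its middle (angle between the x axis of card_top and the x axis of front_edge, either way round below 0.14 rad and ((x of jaw_a in the frame of card_top below -0.0035 m and x of jaw_b in the frame of card_top above 0.0035 m) or (x of jaw_b in the frame of card_top below -0.0035 m and x of jaw_a in the frame of card_top above 0.0035 m)) and z of each of jaw_a, jaw_b in the frame of card_top below -0.008 m and y of jaw_a in the frame of card_top between -0.025 and 0.025 m and y of jaw_b in the frame of card_top between -0.025 and 0.025 m and value of joint lever above 0.28 rad and contact force between clip and the fingers above 2 N and contact force between clip and stand below 0.5 N and contact force between clip and box below 0.5 N and height (world z) of clip_pivot above 0.085 m and linear speed of clip below 0.02 m/s); the arm keeps its last pose, push and grip.
It fails at once if the mustard jar, timer or mug is shifted by more than 30 mm (distance of any of mustard_jar, timer, mug from where it was at the start of the episode above 0.03 m).
It also fails if it takes over 64 s, if anything falls off the work surface, if the arm or the gripper's body presses on something with over 40 N, if the wrist force passes 120 N, or if a joint passes its speed limit or range.

### The arm

A 6-joint arm with a two-finger parallel gripper is mounted at the origin on a cart in front of the work surface, level with it; the furniture and walls round the work are solid. World frame = base frame: x ahead of the robot, y to its left, z up, the work surface at z = 0. Lengths are in m, angles in rad, forces in N, time in s.
With the tool pointing down it reaches from about 0.35 to 1 m from the base axis. Payload 7.1 kg.
Tool frame: the origin (TCP) lies midway between the tips of the shut fingers; the grasp point (between the pads) lies 19 mm behind it (manip.hold_point_z is the distance from the TCP to the grasp point, in m); z points along the fingers, y is the direction in which the jaws open and shut (so a half turn about z gives the same grasp; the last joint's range is limited). The gripper opens to 85 mm and grips with 20 to 120 N. Pads are 22 mm wide; open, the fingers measure 114 mm over their backs; the gripper's body (76 mm by 85 mm) begins 54 mm behind the grasp point. The pads swing forward as they close: fully open they stand 13 mm farther back than shut.
Start: joints at [1.324, 0.423, 1.63, -0, 1.089, -0.019], TCP at [0.141, 0.609, 0.231] pointing down, gripper open.
Joint ranges: [-3, 3], [-0.9, 2.11], [0.09, 2.58], [-1.31, 4.45], [0.11, 2.69], [-2.54, 2.54]. Speed limits (rad/s): [2.39, 2.39, 3.01, 3.14, 3.14, 3.14].

### API

Orientations are given as a 3x3 rotation matrix whose columns are the frame's x, y, z axes.
In Python, from plant import manip gives the robot as it stands.
- The arm moves only by the tool arm_command, never from a script. Its argument "steps" is text: rows parted by semicolons, each of 7 numbers parted by spaces: the shift along the tool's x, y, z in m, then the turn, a rotation vector about the tool's x, y, z in rad, then the opening, from -1 (shut) to 1 (fully open). A call has exactly 10 rows; each row is the pose to reach, as a shift and turn from the pose measured when the call began, along the tool's axes at that moment; what a row does not reach only later rows make up. A row lasts 1/8 s, in which the tool goes at most 62.5 mm and 10.7 degrees, less where a joint would pass 70% of its speed; a pose out of reach is approached as far as the arm can. A call with a gripper value outside its range is refused whole. The fingers move at their own pace and stop on an object; the grip force is fixed at half the most. Time passes only in rows, so rows that repeat a pose let the fingers close, or fill a call up. It gives the time, the measured TCP pose, the force and the opening at its end, in the units of the state.
- manip.get_obs(): the state, without advancing time (a new reading comes with each control period).
- manip.grab_frame(name): name is "scene" or "top" or "wrist"; returns the picture (480x640x3 uint8, red, green, blue); there is no depth.
- manip.camera_params(name): a dict with "camera_matrix" (3x3 intrinsics, pixels), "T" (4x4, takes a point from camera to world coordinates); the wrist camera has in their place "T_tool_cam" (4x4, takes a point from camera to tool coordinates, whose origin is the TCP and whose axes are the flange's). Camera axes: x right, y down, z forward; pixel columns grow to the right and rows downward; lengths in m; the calibration is good to about 2 mm. A picture is of the moment at which its call begins: read the wrist's pose just before it. camera_params takes no time and is no camera call.
- manip.close_job(): hands the job in, once; it reports no verdict.
The state is a dict: "time_s": time; "joint_positions": joint angles; "qd": joint speeds; "joint_efforts": joint torques, N m; "eef_pos": TCP position; "tcp_rot": TCP orientation; "force": force on the tool from outside, world axes, zero at the start; "moment": the same for the moment, N m; "grip_width": opening from 0.0 (shut) to 1.0 (fully open).
Only numpy, scipy, OpenCV 4.12 (cv2) and the standard library are available. Lean on these libraries where they do the work, as an engineer would, in place of code of your own. Each camera call takes 0.05 s, during which the arm holds its last target. There are 200 camera calls.

## Working session

There is one attempt and no reset: what is moved stays moved. The work goes in short steps, Python scripts to look and compute and a tool call to move; the robot and the scene stay as the last step left them, time stands still between calls to the robot, and variables do not carry over. Pictures are saved under pics/ and viewed, about 8 in all and at most 12, crops included, and the job is handed in when it is done.

Besides the shell and the picture viewer there is one more tool, called after ">>>" by a JSON object that holds its "name" and its "arguments", one argument or row to a line. arm_command: Moves the arm, as the interface text tells. Its arguments: {"type":"object","properties":{"steps":{"type":"string"}},"required":["steps"]}

```bash
mkdir -p pics; ls; python3 - <<'E'
from plant import manip
import cv2, numpy as np
o=manip.get_obs(); print({k:np.round(v,3).tolist() for k,v in o.items()}, manip.hold_point_z)
for n in ("scene","top"):
    cv2.imwrite(f"pics/{n}0.png",manip.grab_frame(n)[:,:,::-1])
    p=manip.camera_params(n); print(n,np.round(p["camera_matrix"],1).tolist(),np.round(p["T"],3).tolist())
print(manip.camera_params("wrist"))
E
```

```text
pics
{'time_s': 0.0, 'joint_positions': [1.324, 0.424, 1.631, -0.0, 1.089, -0.019], 'qd': [-0.001, 0.0, 0.0, 0.0, -0.0, -0.001], 'joint_efforts': [-0.001, -55.739, -28.173, -0.0, 0.007, 0.0], 'eef_pos': [0.141, 0.608, 0.231], 'tcp_rot': [[-0.974, 0.226, -0.0], [0.226, 0.974, -0.001], [0.0, -0.002, -1.0]], 'force': [-0.168, 0.242, 0.815], 'moment': [0.026, -0.053, 0.015], 'grip_width': 1.004} 0.0187
scene [[514.3, 0.0, 317.9], [0.0, 514.3, 245.0], [0.0, 0.0, 1.0]] [[-0.454, -0.484, 0.748, -0.07], [-0.891, 0.228, -0.393, 0.51], [0.02, -0.845, -0.535, 0.573], [0.0, 0.0, 0.0, 1.0]]
top [[472.8, 0.0, 322.8], [0.0, 472.8, 231.6], [0.0, 0.0, 1.0]] [[-0.018, -0.989, 0.148, 0.452], [-1.0, 0.018, 0.0, 0.185], [-0.003, -0.148, -0.989, 0.952], [0.0, 0.0, 0.0, 1.0]]
{'camera_matrix': array([[427.48627312,   0.        , 320.1374672 ],
       [  0.        , 427.48627312, 243.8952399 ],
       [  0.        ,   0.        ,   1.        ]]), 'T_tool_cam': array([[-2.07070110e-04, -9.60261733e-01, -2.79100986e-01,
         7.11386177e-02],
       [ 9.99999863e-01, -3.33077366e-04,  4.04052198e-04,
        -6.98766506e-04],
       [-4.80958085e-04, -2.79100864e-01,  9.60261671e-01,
        -1.41819178e-01],
       [ 0.00000000e+00,  0.00000000e+00,  0.00000000e+00,
         1.00000000e+00]])}
```

View pics/scene0.png

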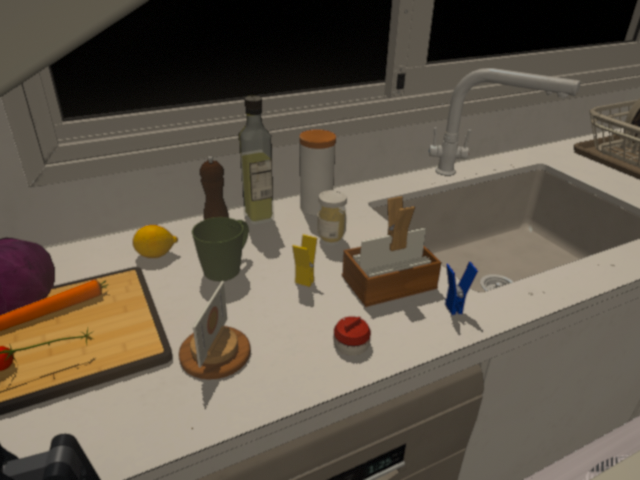

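View pics/top0.png

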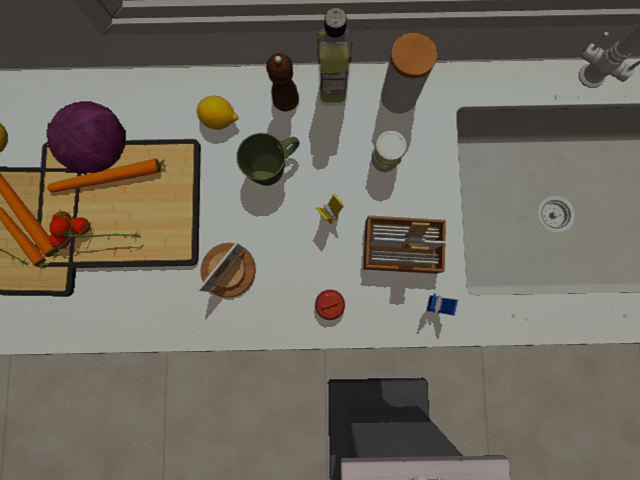

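```bash
cat > h.py <<'E'
import numpy as np, cv2
from plant import manip
def T_of(n,o=None):
    p=manip.camera_params(n)
    if n!="wrist": return p["camera_matrix"],p["T"]
    o=o or manip.get_obs(); M=np.eye(4); M[:3,:3]=o["tcp_rot"]; M[:3,3]=o["eef_pos"]
    return p["camera_matrix"],M@p["T_tool_cam"]
def ray(n,uv,o=None):
    K,T=T_of(n,o); return T[:3,3],T[:3,:3]@np.linalg.solve(K,[uv[0],uv[1],1.])
def onplane(n,uv,z,o=None):
    c,d=ray(n,uv,o); return c+d*(z-c[2])/d[2]
def proj(n,P,o=None):
    K,T=T_of(n,o); q=K@(T[:3,:3].T@(np.array(P)-T[:3,3])); return q[:2]/q[2]
E
python3 - <<'E'
from h import *
a=cv2.imread("pics/top0.png"); s=cv2.imread("pics/scene0.png")
c=[a[230:310,185:265],a[205:285,365:455],s[275:385,165:265],s[185:310,335:455]]
c=[cv2.resize(x,(400,300),interpolation=cv2.INTER_CUBIC) for x in c]
cv2.imwrite("pics/crops.png",np.vstack([np.hstack(c[:2]),np.hstack(c[2:])]))
g=cv2.cvtColor(a,cv2.COLOR_BGR2GRAY).astype(int)
pts=[]
for u in list(range(20,320,10))+list(range(500,630,10)):
    col=g[330:375,u]; pts.append((u,330+np.argmin(np.diff(col))+.5))
pts=np.array(pts); W=np.array([onplane("top",p,0) for p in pts]); f=np.polyfit(W[:,1],W[:,0],1)
r=W[:,0]-np.polyval(f,W[:,1]); k=abs(r)<.01; f=np.polyfit(W[k,1],W[k,0],1); print("edge x=",f,k.sum(),len(k),"front yaw",np.arctan2(-f[0],1))
h=cv2.cvtColor(a,cv2.COLOR_BGR2HSV)
print("stand",onplane("top",(228,271),.012),"box",onplane("top",(405,244),.06))
E
```

```text
edge x= [-8.94289926e-05  3.63638386e-01] 43 43 front yaw 8.942899237583502e-05
stand [0.51729672 0.37473903 0.012     ] box [0.55901132 0.02948762 0.06      ]
```

View pics/crops.png

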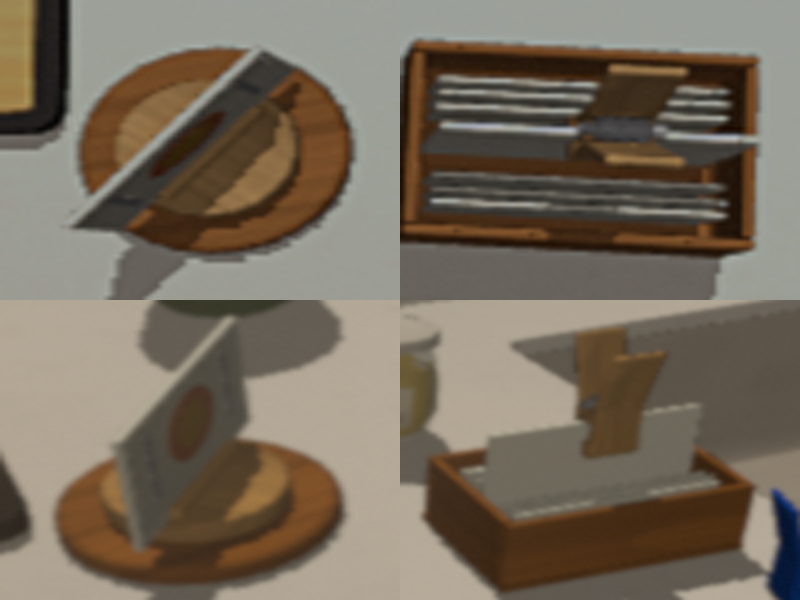

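```bash
python3 - <<'E'
from h import *
f=lambda uv,z:onplane("top",uv,z)
A,B=f((200,289.2),.101),f((236,243.3),.101)
print("card",A,B,(A+B)/2,np.linalg.norm(A-B),"ang",np.arctan2((A-B)[1],-(A-B)[0]), "xaxis yaw",np.arctan2((B-A)[0],-(B-A)[1]))
A,B=f((374.5,238.3),.105),f((445.3,243.1),.105)
print("div",A,B,(A+B)/2,np.linalg.norm(A-B),"yaw",np.arctan2((B-A)[0],-(B-A)[1]))
t=lambda x,y:f((365+(x-400)/4.444,205+y/3.75),.169)
print("clip tops",t(608,66),t(688,72),t(605,145),t(685,160))
c,d=ray("top",(423,237)); 
E
```

```text
card [0.47956925 0.40646674 0.101     ] [0.56106875 0.34282337 0.101     ] [0.520319   0.37464505 0.101     ] 0.10340525654774042 ang 0.6629887454646728 xaxis yaw 0.9078075813302239
div [0.56501632 0.09192891 0.105     ] [ 0.55392011 -0.03533452  0.105     ] [0.55946821 0.02829719 0.105     ] 0.12774626371650916 yaw -0.08697090820163483
clip tops [0.58190557 0.03550011 0.169     ] [0.57862435 0.00546736 0.169     ] [0.54635503 0.03826164 0.169     ] [0.53909961 0.00863283 0.169     ]
```

```bash
cat >> h.py <<'E'
def delta(P,yaw):
    "tool-axes shift and turn (about tool z) to put TCP at P, tool y at world yaw, pointing down"
    from scipy.spatial.transform import Rotation as Rn
    o=manip.get_obs(); R=np.array(o["tcp_rot"]); c,s=np.cos(yaw),np.sin(yaw)
    G=np.array([[-s,c,0],[c,s,0],[0,0,-1.]])
    print("t",round(o["time_s"],2),"shift",np.round(R.T@(np.array(P)-o["eef_pos"]),4),"turn",np.round(Rn.from_matrix(R.T@G).as_rotvec(),3))
E
python3 -c "
from h import *
delta([.519,.375,.19],.9)"
```

```text
t 0.1 shift [-0.4209 -0.1419  0.0408] turn [-0.001  0.     0.443]
```

>>> {"name": "arm_command", "arguments": {
  "steps": "-0.05 -0.017 0 0 0 0.05 1; -0.1 -0.034 0 0 0 0.1 1; -0.15 -0.05 0.01 0 0 0.15 1; -0.2 -0.067 0.015 0 0 0.2 1; -0.25 -0.084 0.02 0 0 0.25 1; -0.3 -0.1 0.025 0 0 0.3 1; -0.35 -0.118 0.03 0 0 0.37 1; -0.4 -0.135 0.04 0 0 0.44 1; -0.421 -0.142 0.041 0 0 0.443 1; -0.421 -0.142 0.041 0 0 0.443 1"
}}

```text
time_s: 1.35
eef_pos: [0.5197, 0.3741, 0.1894]
tcp_rot: [[-0.782, 0.623, -0.001], [0.623, 0.782, -0.002], [-0.0, -0.002, -1.0]]
force: [-0.2, 0.5, 0.3]
grip_width: 0.999
```

```bash
python3 - <<'E'
from h import *
o=manip.get_obs(); print(np.round(o["eef_pos"],4),np.round(o["tcp_rot"],3).tolist(),o["time_s"])
cv2.imwrite("pics/w1.png",manip.grab_frame("wrist")[:,:,::-1])
delta([.519,.375,.19],.9)
E
```

```text
[0.5197 0.3741 0.1894] [[-0.782, 0.623, -0.001], [0.623, 0.782, -0.002], [-0.0, -0.002, -1.0]] 1.35
t 1.4 shift [-0.0001  0.0003 -0.0004] turn [-0.002 -0.    -0.   ]
```

View pics/w1.png

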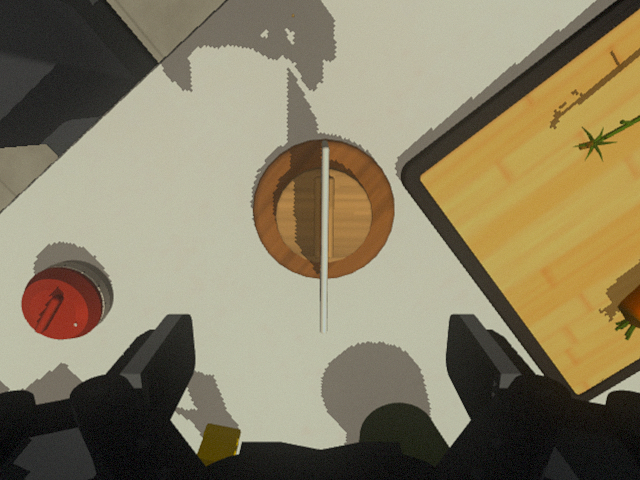

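```bash
python3 - <<'E'
from h import *
A,B=[onplane("wrist",p,.101) for p in ((325.5,146),(323.5,332))]
print(A,B,(A+B)/2,np.linalg.norm(A-B),"yaw",np.arctan2((B-A)[0],-(B-A)[1]),"stand",onplane("wrist",(324,209),.012))
delta([*((A+B)/2)[:2],.085],np.arctan2((B-A)[0],-(B-A)[1]))
E
```

```text
[0.47492483 0.41223427 0.101     ] [0.55929954 0.34416813 0.101     ] [0.51711218 0.3782012  0.101     ] 0.10840706551985904 yaw 0.8919758058184378 stand [0.51553496 0.37997333 0.012     ]
t 1.4 shift [0.0033 0.0018 0.1046] turn [-0.002 -0.     0.008]
```

>>> {"name": "arm_command", "arguments": {
  "steps": "0.002 0.002 0.03 0 0 0.008 1; 0.003 0.002 0.06 0 0 0.008 1; 0.003 0.002 0.09 0 0 0.008 1; 0.003 0.002 0.117 0 0 0.008 1; 0.003 0.002 0.117 0 0 0.008 0; 0.003 0.002 0.117 0 0 0.008 -0.5; 0.003 0.002 0.117 0 0 0.008 -1; 0.003 0.002 0.117 0 0 0.008 -1; 0.003 0.002 0.117 0 0 0.008 -1; 0.003 0.002 0.117 0 0 0.008 -1"
}}

```text
time_s: 2.65
eef_pos: [0.5178, 0.3784, 0.0736]
tcp_rot: [[-0.778, 0.628, -0.0], [0.628, 0.778, -0.001], [-0.0, -0.001, -1.0]]
force: [-1.5, -0.9, 6.4]
grip_width: 0.034
```

>>> {"name": "arm_command", "arguments": {
  "steps": "0 0 0 0 0 0.12 -1; 0 0 0 0 0 0.24 -1; 0 0 0 0 0 0.36 -1; 0 0 0 0 0 0.48 -1; 0 0 0 0 0 0.6 -1; 0 0 0 0 0 0.72 -1; 0 0 0 0 0 0.82 -1; 0 0 0 0 0 0.892 -1; 0 0 0 0 0 0.892 -1; 0 0 0 0 0 0.892 -1"
}}

```text
time_s: 3.9
eef_pos: [0.5191, 0.379, 0.0737]
tcp_rot: [[0.001, 1.0, 0.002], [1.0, -0.001, 0.001], [0.001, 0.002, -1.0]]
force: [4.9, 2.1, -5.4]
grip_width: 0.03
```

```bash
python3 - <<'E'
from h import *
o=manip.get_obs(); print(np.round(o["force"],1),np.round(o["moment"],2))
delta([.5175,.3775,.0736],0)
E
```

```text
[ 4.9  2.1 -5.4] [ 0.36 -0.7  -0.06]
t 3.9 shift [-0.0015 -0.0016  0.    ] turn [ 0.002 -0.001 -0.001]
```

>>> {"name": "arm_command", "arguments": {
  "steps": "0 0 0 0 0 0 1; 0 0 0 0 0 0 1; 0 0 0 0 0 0 1; 0 0 0 0 0 0 1; 0 0 0 0 0 0 1; 0 0 -0.03 0 0 0 1; 0 0 -0.07 0 0 0 1; 0 0 -0.11 0 0 0 1; 0 0 -0.15 0 0 0 1; 0 0 -0.15 0 0 0 1"
}}

```text
time_s: 5.15
eef_pos: [0.5206, 0.3801, 0.2277]
tcp_rot: [[0.001, 1.0, 0.008], [1.0, -0.001, 0.005], [0.005, 0.008, -1.0]]
force: [0.4, -0.2, -0.1]
grip_width: 0.997
```

```bash
python3 - <<'E'
from h import *
cv2.imwrite("pics/w2.png",manip.grab_frame("wrist")[:,:,::-1])
o=manip.get_obs();np.save("o2.npy",o,allow_pickle=True)
delta([.561,.023,.235],-.087)
E
```

```text
t 5.2 shift [-0.3562  0.0419 -0.0104] turn [ 0.005 -0.003  0.086]
```

View pics/w2.png

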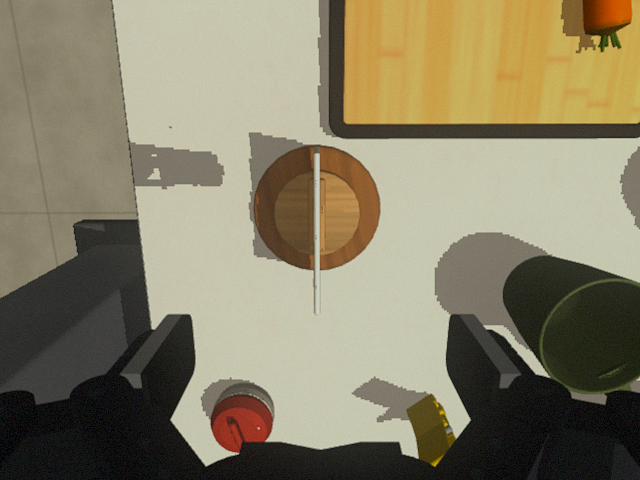

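```bash
python3 - <<'E'
from h import *
A,B=[onplane("wrist",p,.101) for p in ((317,152),(318,314))]
print(A,B,(A+B)/2,np.linalg.norm(A-B),"yaw",np.arctan2((B-A)[0],-(B-A)[1]),"stand",onplane("wrist",(317.5,208),.012))
E
```

```text
[0.51784154 0.43105504 0.101     ] [0.51818289 0.32307317 0.101     ] [0.51801221 0.37706411 0.101     ] 0.10798241502234251 yaw 0.0031611168688549787 stand [0.51793416 0.3786939  0.012     ]
```

>>> {"name": "arm_command", "arguments": {
  "steps": "-0.04 0.004 -0.01 0.005 -0.003 0.02 1; -0.08 0.008 -0.01 0.005 -0.003 0.04 1; -0.12 0.012 -0.01 0.005 -0.003 0.06 1; -0.16 0.016 -0.01 0.005 -0.003 0.086 1; -0.2 0.02 -0.01 0.005 -0.003 0.086 1; -0.24 0.025 -0.01 0.005 -0.003 0.086 1; -0.28 0.03 -0.01 0.005 -0.003 0.086 1; -0.32 0.036 -0.01 0.005 -0.003 0.086 1; -0.35 0.042 -0.01 0.005 -0.003 0.086 1; -0.356 0.042 -0.01 0.005 -0.003 0.086 1"
}}

```text
time_s: 6.45
eef_pos: [0.5605, 0.0217, 0.2331]
tcp_rot: [[0.089, 0.996, -0.003], [0.996, -0.089, -0.0], [-0.0, -0.003, -1.0]]
force: [-0.2, 0.1, -0.9]
grip_width: 0.999
```

```bash
python3 - <<'E'
from h import *
a=manip.grab_frame("wrist")[:,:,::-1]; cv2.imwrite("pics/w3.png",a)
delta([.561,.023,.235],-.087)
E
```

```text
t 6.5 shift [ 0.001   0.0005 -0.0017] turn [-0.003  0.    -0.002]
```

View pics/w3.png

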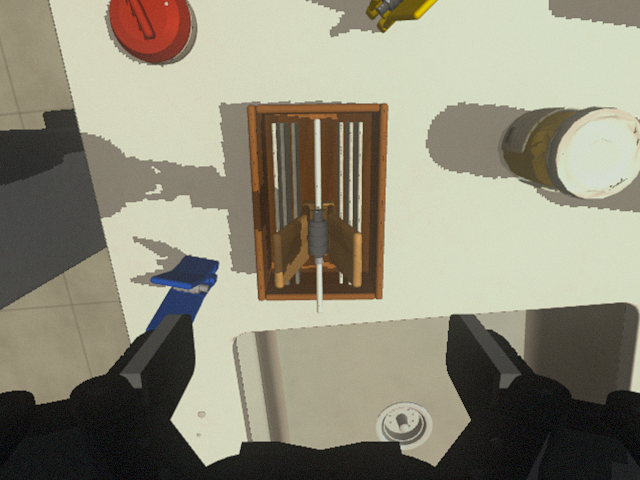

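```bash
python3 - <<'E'
from h import *
A,B=[onplane("wrist",p,.105) for p in ((317.5,119),(320,312))]
yaw=np.arctan2((B-A)[0],-(B-A)[1]); print((A+B)/2,np.linalg.norm(A-B),"yaw",yaw)
t=np.array([onplane("wrist",p,.169) for p in ((277,233),(277,286),(359,234),(359,287))]); print(t, t.mean(0))
m=t.mean(0); delta([m[0],m[1],.137],yaw)
E
```

```text
[0.55946742 0.02897734 0.105     ] 0.1277739634498648 yaw -0.07708323374241953
[[0.539863   0.0399921  0.169     ]
 [0.5365576  0.01186365 0.169     ]
 [0.58052641 0.03587653 0.169     ]
 [0.57872666 0.00758911 0.169     ]] [0.55891842 0.02383034 0.169     ]
t 6.5 shift [ 0.0017 -0.0014  0.0963] turn [-0.003  0.    -0.012]
```

>>> {"name": "arm_command", "arguments": {
  "steps": "0.002 -0.0015 0.03 -0.003 0 -0.012 1; 0.002 -0.0015 0.06 -0.003 0 -0.012 1; 0.002 -0.0015 0.09 -0.003 0 -0.012 1; 0.002 -0.0015 0.096 -0.003 0 -0.012 0.6; 0.002 -0.0015 0.096 -0.003 0 -0.012 0.2; 0.002 -0.0015 0.096 -0.003 0 -0.012 0; 0.002 -0.0015 0.095 -0.003 0 -0.012 -0.2; 0.002 -0.0015 0.094 -0.003 0 -0.012 -0.4; 0.002 -0.0015 0.092 -0.003 0 -0.012 -1; 0.002 -0.0015 0.092 -0.003 0 -0.012 -1"
}}

```text
time_s: 7.75
eef_pos: [0.56, 0.0242, 0.1427]
tcp_rot: [[0.077, 0.997, 0.003], [0.997, -0.077, -0.0], [0.0, 0.003, -1.0]]
force: [0.6, 1.2, 8.6]
grip_width: 0.226
```

```bash
python3 - <<'E'
from h import *
a=manip.grab_frame("wrist")[:,:,::-1]; b=manip.grab_frame("scene")[180:310,330:490,::-1]
cv2.imwrite("pics/w4.png",np.hstack([cv2.resize(a,(400,300)),cv2.resize(b,(400,300),interpolation=cv2.INTER_CUBIC)]))
delta([.559,.024,.141],-.077); print(manip.get_obs()["grip_width"])
E
```

```text
t 7.85 shift [-0.0003 -0.001   0.0017] turn [ 0.003 -0.     0.   ]
0.2247342442958493
```

View pics/w4.png

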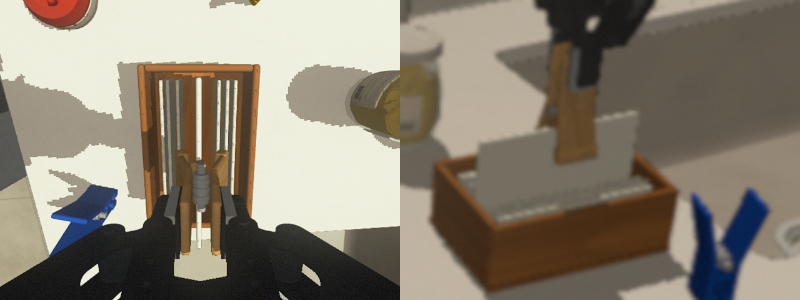

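>>> {"name": "arm_command", "arguments": {
  "steps": "0 0 -0.004 0 0 0 -1; 0 0 -0.01 0 0 0 -1; 0 0 -0.02 0 0 0 -1; 0 0 -0.035 0 0 0 -1; 0 0 -0.05 0 0 0 -1; 0 0 -0.065 0 0 0 -1; 0 0 -0.08 0 0 0 -1; 0 0 -0.08 0 0 0 -1; 0 0 -0.08 0 0 0 -1; 0 0 -0.08 0 0 0 -1"
}}

```text
time_s: 9.1
eef_pos: [0.5593, 0.0242, 0.222]
tcp_rot: [[0.077, 0.997, 0.002], [0.997, -0.077, -0.0], [-0.0, 0.002, -1.0]]
force: [0.3, 0.5, -0.7]
grip_width: 0.222
```

```bash
python3 - <<'E'
from h import *
a=manip.grab_frame("wrist")[:,:,::-1]; b=manip.grab_frame("scene")[80:310,290:530,::-1]
cv2.imwrite("pics/w5.png",np.hstack([cv2.resize(a[100:,120:520],(400,380)),cv2.resize(b,(400,380),interpolation=cv2.INTER_CUBIC)]))
delta([.518,.377,.225],0); print(manip.get_obs()["grip_width"])
E
```

```text
t 9.2 shift [ 0.3486 -0.0684 -0.0031] turn [ 0.002  0.    -0.077]
0.22447264080908516
```

View pics/w5.png

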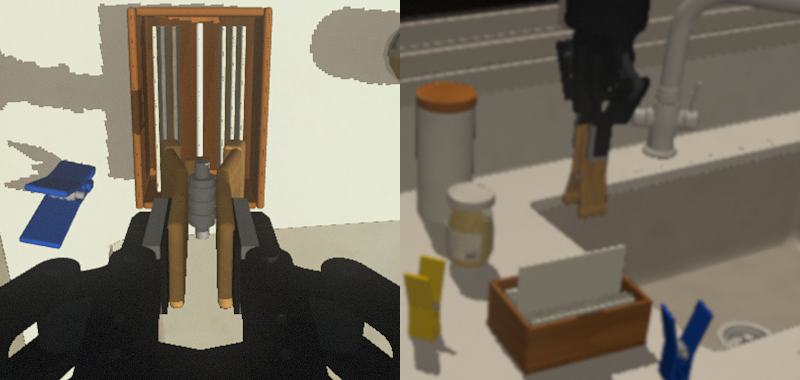

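>>> {"name": "arm_command", "arguments": {
  "steps": "0.03 -0.006 -0.003 0.002 0 -0.01 -1; 0.07 -0.014 -0.003 0.002 0 -0.02 -1; 0.11 -0.022 -0.003 0.002 0 -0.03 -1; 0.15 -0.03 -0.003 0.002 0 -0.04 -1; 0.19 -0.038 -0.003 0.002 0 -0.05 -1; 0.23 -0.046 -0.003 0.002 0 -0.06 -1; 0.27 -0.054 -0.003 0.002 0 -0.07 -1; 0.31 -0.061 -0.003 0.002 0 -0.077 -1; 0.34 -0.067 -0.003 0.002 0 -0.077 -1; 0.3486 -0.0684 -0.003 0.002 0 -0.077 -1"
}}

```text
time_s: 10.45
eef_pos: [0.5174, 0.3786, 0.2243]
tcp_rot: [[-0.002, 1.0, -0.0], [1.0, 0.002, -0.0], [-0.0, -0.0, -1.0]]
force: [1.1, -0.4, -0.5]
grip_width: 0.229
```

```bash
python3 - <<'E'
from h import *
a=manip.grab_frame("wrist")[:,:,::-1]; o=manip.get_obs(); b=manip.grab_frame("scene")[190:390,130:330,::-1]
cv2.imwrite("pics/w6.png",np.hstack([a[100:,140:540],cv2.resize(b,(380,380),interpolation=cv2.INTER_CUBIC)]))
delta([.518,.377,.151],0); print(o["grip_width"],o["force"],"pred card edge ends px in crop", [proj("wrist",p,o)-[140,100] for p in ([.518,.432,.101],[.518,.322,.101])], "tcp axis at z .157", proj("wrist",[*o["eef_pos"][:2],.157],o)-[140,100])
E
```

```text
t 10.55 shift [-0.0003  0.0004  0.0734] turn [-0.     0.001  0.001]
0.22280589877486037 [ 0.02590645  0.54229865 -0.62643914] pred card edge ends px in crop [array([181.85564675,  48.60337838]), array([181.41010823, 214.43589499])] tcp axis at z .157 [180.99257    161.69432369]
```

View pics/w6.png

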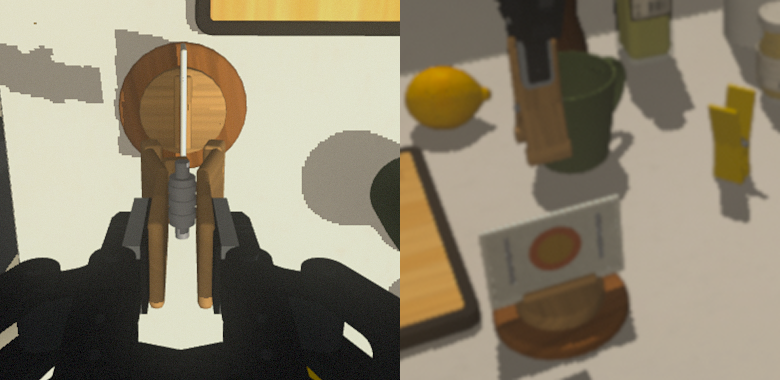

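>>> {"name": "arm_command", "arguments": {
  "steps": "0 0.0004 0.01 0 0 0 -1; 0 0.0004 0.02 0 0 0 -1; 0 0.0004 0.03 0 0 0 -1; 0 0.0004 0.04 0 0 0 -1; 0 0.0004 0.05 0 0 0 -1; 0 0.0004 0.06 0 0 0 -1; 0 0.0004 0.068 0 0 0 -1; 0 0.0004 0.073 0 0 0 -1; 0 0.0004 0.073 0 0 0 -1; 0 0.0004 0.073 0 0 0 -1"
}}

```text
time_s: 11.8
eef_pos: [0.5182, 0.3775, 0.1517]
tcp_rot: [[-0.001, 1.0, -0.0], [1.0, 0.001, -0.0], [-0.0, -0.0, -1.0]]
force: [-0.5, -0.2, 0.1]
grip_width: 0.23
```

```bash
python3 - <<'E'
from h import *
a=manip.grab_frame("wrist")[:,:,::-1]; o=manip.get_obs(); b=manip.grab_frame("scene")[230:390,150:310,::-1]
cv2.imwrite("pics/w7.png",np.hstack([a[100:,140:540],cv2.resize(b,(380,380),interpolation=cv2.INTER_CUBIC)]))
s=380/160
f=lambda p:(proj("scene",p)-[150,230])*s+[400,0]
print(np.round(o["eef_pos"],4),o["grip_width"],o["force"],"card top ends (scene)",f([.518,.432,.101]),f([.518,.322,.101]),
 "expected outer lower edge of front jaw, 12.5+9 off, 16 below", f([.4965,.394,.085]),f([.4965,.362,.085]))
E
```

```text
[0.5183 0.3775 0.1518] 0.22633644405243922 [ 0.20596173  0.53775896 -1.17479107] card top ends (scene) [448.63877033 197.14065918] [624.6613798  147.98308753] expected outer lower edge of front jaw, 12.5+9 off, 16 below [524.62786248 221.02015021] [576.14989413 205.86827794]
```

View pics/w7.png

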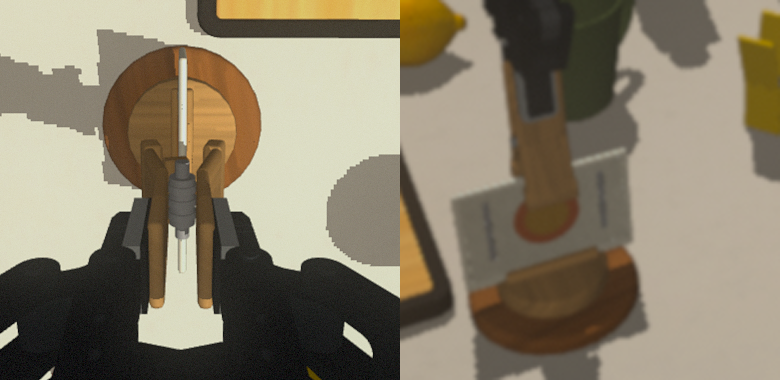

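```bash
python3 - <<'E'
from h import *
b=manip.grab_frame("scene")[280:340,180:260,::-1]
c=manip.grab_frame("top")[235:305,190:270,::-1]
b=cv2.resize(b,(800,600),interpolation=cv2.INTER_CUBIC)
for z in (.101,.093,.085,.077):
  for y in (.394,.362):
    for x,col in ((.4965,(0,0,255)),(.5055,(255,0,0))):
      q=(proj("scene",[x,y,z])-[180,280]+.5)*10; cv2.circle(b,tuple(int(v) for v in q),3,col,-1)
cv2.imwrite("pics/w8.png",b)
E
```

```text
(no output)
```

View pics/w8.png

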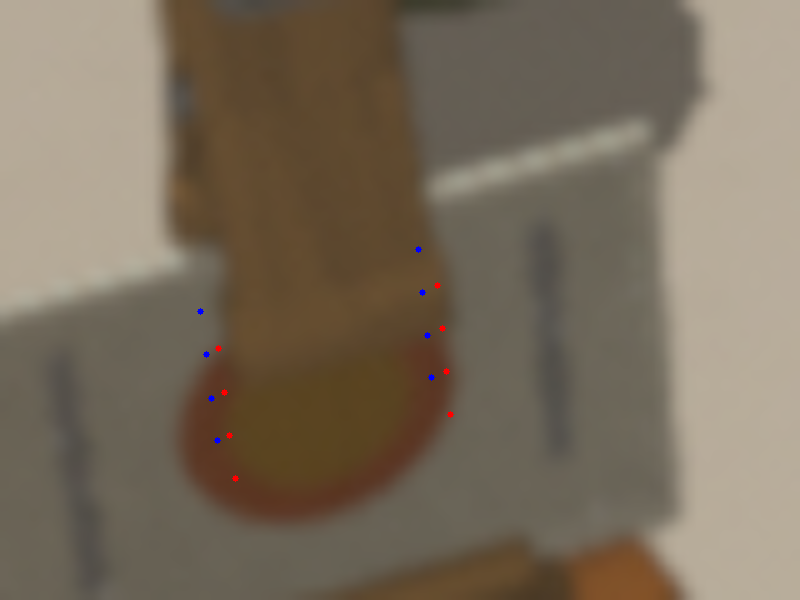

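>>> {"name": "arm_command", "arguments": {
  "steps": "0 0 0.002 0 0 0 -1; 0 0 0.004 0 0 0 -1; 0 0 0.006 0 0 0 -1; 0 0 0.008 0 0 0 -1; 0 0 0.008 0 0 0 -1; 0 0 0.008 0 0 0 -1; 0 0 0.008 0 0 0 -1; 0 0 0.008 0 0 0 -1; 0 0 0.008 0 0 0 -1; 0 0 0.008 0 0 0 -1"
}}

```text
time_s: 13.25
eef_pos: [0.5182, 0.3774, 0.1438]
tcp_rot: [[-0.001, 1.0, 0.0], [1.0, 0.001, -0.0], [-0.0, 0.0, -1.0]]
force: [0.5, -0.6, -0.8]
grip_width: 0.224
```

```bash
python3 - <<'E'
from h import *
a=manip.grab_frame("wrist")[:,:,::-1]; o=manip.get_obs(); b=manip.grab_frame("scene")[280:350,180:250,::-1]
b=cv2.resize(b,(420,420),interpolation=cv2.INTER_CUBIC)
for z in (.101,.093,.085,.077):
    q=(proj("scene",[.4985,.394,z])-[180,280]+.5)*6; cv2.circle(b,tuple(int(v) for v in q),2,(0,0,255),-1); print(z,q)
cv2.imwrite("pics/w9.png",np.hstack([cv2.resize(a[200:340,260:390],(380,420)),b]))
print(o["time_s"],np.round(o["eef_pos"],4),o["grip_width"],o["force"],o["moment"])
E
```

```text
0.101 [128.54755689 204.1408442 ]
0.093 [132.01172454 230.38527496]
0.085 [135.43535079 256.32256528]
0.077 [138.81914319 281.95807551]
13.3 [0.5182 0.3774 0.1437] 0.22617590518263378 [-0.52073538 -0.1743042  -1.53662924] [ 0.03219092 -0.00073492  0.04054618]
```

View pics/w9.png

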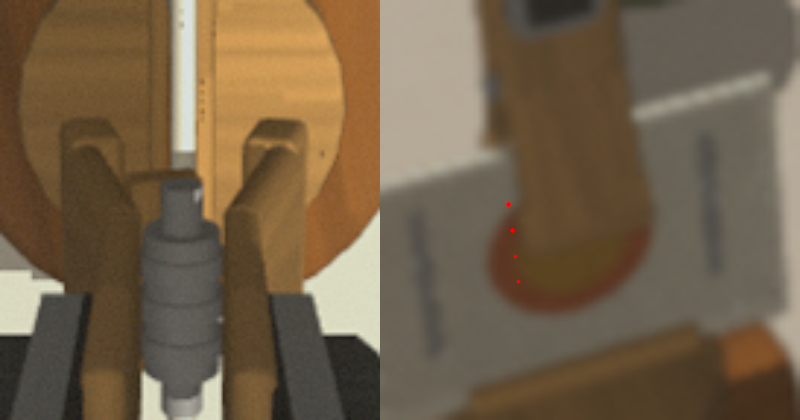

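```bash
python3 -c "
from plant import manip
print(manip.close_job())"
```

```text
the job is handed in; nothing more can be done
None
```

I carried out every step and handed the job in at about 13.3 s of the 64 s allowed. The hand-in reports no verdict, so the results below are from my own last checks.

- **Card:** I pinched it and turned it 0.89 rad clockwise. A wrist view right after I let go measured it 0.003 rad from square to the front edge. I didn't measure the angle again after bringing the clip down, but the last pictures show no visible turn.
- **Clip:** I squeezed the wooden clip open, lifted it off the divider and brought it down over the middle of the card's top edge. It is still held squeezed, with the gripper at about 19 mm. I expected 22 mm at full squeeze. The pictures show the jaws wide open, but I didn't measure the lever angle itself.
- **Jaw placement:** The jaws look centred, one on each side of the card and clear of it. The tips are about 15–17 mm below the edge. The force reading stayed near its no-load level (about 1.5 N or less), so there is no sign of it pressing on the card.
- **One check disagreed:** After the first descent the tips were only about 5–8 mm below the edge, because the clip had shifted upward in the fingers. I lowered it another 8 mm and looked again.
- **Other objects:** I planned the moves to stay clear of the mustard jar, timer and mug, and saw no sign of contact, but I didn't measure their positions afterwards.

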